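# Dock the loaded shaker tray in its L-shaped slots

## Robot

A 6-joint arm with a two-finger parallel gripper is mounted at the origin on the work surface. World frame = base frame: x ahead of the robot, y to its left, z up, the work surface at z = 0. Lengths are in m, angles in rad, forces in N, time in s.
With the tool pointing down it reaches from about 0.225 to 0.875 m from the base axis. Payload 3.4 kg.
Tool frame: the origin (TCP) lies on the centre line of the jaws, within the pads' length; the fingertips stand ahead of it and the grasp point (between the pads) lies 6 mm ahead of it (r.tcp_to_tips is the z of the fingertips in the tool frame, in m); z points along the fingers, y is the line along which they close (so a half turn about z gives the same grasp; the last joint's range is limited). The gripper opens to 85 mm and grips with 20 to 120 N. Pads are 22 mm wide; open, the fingers measure 114 mm over their backs; the gripper's body (76 mm by 85 mm) begins 54 mm behind the grasp point. The pads swing forward as they close: fully open they stand 13 mm farther back than shut.
Start: joints at [-1.307, 0.276, 1.505, -0, 1.361, -0.121], TCP at [0.216, -0.533, 0.256] pointing down, gripper open.
Joint ranges: [-2.89, 2.89], [-0.75, 2.08], [0.22, 2.7], [-1.18, 4.32], [0.11, 2.71], [-2.7, 2.7]. Speed limits (rad/s): [2.57, 2.57, 3.14, 3.14, 3.14, 3.14].

## Interface

Orientations are given as a unit quaternion [w, x, y, z].
In Python, from station import r gives the robot as it stands.
- The arm moves only by the tool send_rows, never from a script. Its argument "targets" is a list of rows, each an object with "jaw": the opening, from -1 (shut) to 1 (fully open), so that 0 is half open; "offset": the shift along the tool's x, y, z in mm, a list of three; "dr": the turn, a rotation vector about the tool's x, y, z in rad, a list of three. In form: [{"jaw": jaw, "offset": [dx, dy, dz], "dr": [rx, ry, rz]}, ...]. A call has 1 to 10 rows; each row is the pose to reach, as a shift and turn from the pose commanded when the call began, along the tool's axes at that moment; what a row does not reach only later rows make up. A row lasts 1/8 s, in which the tool goes at most 62.5 mm and 10.7 degrees, less where a joint would pass 70% of its speed; a pose out of reach is approached as far as the arm can. A call with a gripper value outside its range is refused whole. The fingers move at their own pace and stop on an object; "newtons" is the grip in N (left out, the last holds). Time passes only in rows, so rows that repeat a pose let the fingers close. It gives the time, the measured TCP pose, the force, the opening and the grip force at its end, in the units of the state.
- r.read_state(): the state, without advancing time (a new reading comes with each control period).
- r.camera(name): name is "scene" or "top"; returns the picture (400x640x3 uint8, blue, green, red); there is no depth.
- r.camera_params(name): a dict with "camera_matrix" (3x3 intrinsics, pixels), "R" (3x3) and "t" (3): a world point X has camera coordinates R X + t. Camera axes: x right, y down, z forward; pixel columns grow to the right and rows downward; lengths in m; the calibration is good to about 2 mm. A picture is of the moment at which its call begins. camera_params takes no time and is no camera call.
- r.close_job(): hands the job in; it is judged then, once.
The state is a dict: "t": time; "qpos": joint angles; "dq": joint speeds; "joint_efforts": joint torques, N m; "position": TCP position; "ee_rot": TCP orientation; "contact_force": force on the tool from outside, world axes, zero at the start; "wrist_torque": the same for the moment, N m; "gripper_width": finger opening in m; "gripper_force": force on a finger pad.
Only numpy, scipy, OpenCV 4.12 (cv2) and the standard library are available. Lean on these libraries where they do the work, as an engineer would, in place of code of your own. Each camera call takes 0.05 s, during which the arm holds its last target. There are 200 camera calls.

## Task

The blue tray with the red rack of tubes has been set on the deck of the orbital shaker with its four guide pins standing in the straight front part of the L-shaped slots. With your fingertips push the tray away from the control panel until the pins reach the corners, then push it to the left (as seen from the control-panel side) until the pins are fully home at the ends of the slots. Only push: do not grip or lift the tray or the rack, do not ram it, keep the rack standing in the tray, leave everything else on the bench where it is, and finish with the hand clear.

Things in the scene. Friction and masses are not known exactly. Their poses are not given: they have to be found in the camera images.
- shaker: Orbital shaker, fixed: off-white housing, sloping control panel at its front, flat light-grey deck on top, 260 mm (x) x 320 mm (y), 95 mm above the bench. Origin on the bench under the deck's centre; x points from the panel to the back (away from the robot within 0.3 rad), y left. Four equal L slots, 15 mm wide, one for each tray pin: 70 mm along x, then from the corner 50 mm along y.
- tray: Loose blue metal tray, 150 (x) x 180 (y) mm, about 0.45 kg, with a lip 3 mm thick all round, 22 mm high. Slides flat on the deck; its nylon-sleeved pins and the deck are slick: about 1 to 3 N moves it. Origin: centre of its underside, at deck height; axes as the shaker's, within 3 degrees. In the shaker's frame it starts at x = -40 to -20 mm, y = -25 mm; the pins stop it at x = 30 mm, then at y = 25 mm.
- front_lip (a point): Middle of the top edge of the tray's front lip, on its outer face (75 mm before the tray's origin, 22 mm above the deck). The face below it is clear down to the deck.
- right_lip (a point): Middle of the top edge of the tray's right-hand lip, on its outer face (90 mm to the right of the tray's origin, 22 mm above the deck). The face below it is clear down to the deck for 40 mm to either side.
- pin (a point): Top of the rear left guide pin's black head (18 mm across, 11 mm above the deck). The four heads sit on ears 24 mm wide that reach out to y = +-116 mm, at x = +-55, y = +-104 mm in the tray's frame; under each a steel pin 10 mm thick reaches 8 mm down into its slot, 2.5 mm play to either side.
- rack: Red plastic microtube rack with a few capped tubes, 78 (x) x 168 (y) x 28 mm, 39 mm with the tubes, about 0.28 kg, standing loose in the middle of the tray on its floor (6 mm above the tray's underside) between two steel bars, with about 3 mm of play. Origin: centre of its underside.
- corner (a point): Fixed point of the shaker, at deck height: where the tray's origin is when the pins are in the corners of the slots (they touch the back of the corner 2.5 mm further along the shaker's x).
- home (a point): Fixed point of the shaker, at deck height: where the tray's origin is when the pins are home at the ends of the slots, 49 mm along the shaker's y from the corner point (the pins touch the ends 1 mm further on; play along x +-2.5 mm).
- vial_red: small brown glass reagent bottle, 32 mm across, 64 mm tall, red cap, on the bench near the right-hand side of the shaker; origin at the centre of its underside
- vial_black: the same small brown bottle (32 mm across, 64 mm tall) with a black cap, also near the shaker's right-hand side; origin at the centre of its underside
- amber: large amber glass bottle, 80 mm across, 196 mm tall, white cap, on the bench at the shaker's left-hand side; origin at the centre of its underside
- tip_box: yellow box of pipette tips, 85 x 122 x 54 mm, front left of the bench; origin at the centre of its underside
- cryobox: red storage box full of white-capped vials, 133 x 133 x 50 mm, on the right of the bench; origin at the centre of its underside

How it is judged:
On the way, in this order (a step that is already met when the one before it is completed fails the run):
1. the tray has been pushed back until its pins are in the corners of the slots (x of tray in the frame of shaker above 0.024 m and y of tray in the frame of shaker below -0.012 m), for 0.05 s.
2. the tray has been pushed across until its pins are at the ends of the slots (x of tray in the frame of shaker above 0.023 m and y of tray in the frame of shaker above 0.02 m), for 0.1 s.
At the end, for the whole second after the job is handed in: The tray lies flat on the deck, square to it within about 3 degrees, with its pins at the ends of the slots (within 5 mm of the stop along the second leg, still in that leg), the rack stands on the tray's floor within 10 mm of its middle, and both are at rest (all of step 2 and x of tray in the frame of shaker below 0.033 m and y of tray in the frame of shaker below 0.028 m and z of tray in the frame of shaker below 0.098 m and angle between the x axis of tray and the x axis of shaker, either way round below 0.05 rad and angle between tray's own z axis and vertical below 0.03 rad and z of rack in the frame of tray below 0.009 m and angle between rack's own z axis and vertical below 0.05 rad and horizontal distance between rack and tray below 0.01 m and linear speed of each of tray, rack below 0.01 m/s); the robot touches nothing.
It fails at once if the tray is lifted more than 4 mm off the deck or tipped (z of tray in the frame of shaker above 0.099 m or angle between tray's own z axis and vertical above 0.06 rad).
It fails at once if the rack is lifted out of the tray, carried or tipped (z of rack in the frame of tray above 0.014 m or horizontal distance between rack and tray above 0.012 m or angle between rack's own z axis and vertical above 0.12 rad).
It fails at once if the tray or the rack is gripped or rammed (more than 35 N between the fingers and it) (contact force between the fingers and tray above 35 N or contact force between the fingers and rack above 35 N).
It fails at once if a bystander on the bench is moved more than 15 mm (distance of any of vial_red, vial_black, amber, tip_box, cryobox from where it was at the start of the episode above 0.015 m).
It also fails if it takes over 45 s, if anything falls off the work surface, if the arm or the gripper's body presses on something with over 40 N, if the wrist force passes 120 N, or if a joint passes its speed limit or range.

## Working session

There is one attempt and no reset: what is moved stays moved. The work goes in short steps, Python scripts to look and compute and a tool call to move; the robot and the scene stay as the last step left them, time stands still between calls to the robot, and variables do not carry over. Pictures are saved under pics/ and viewed, at most 11 in all, crops included, and the job is handed in when it is done.

Besides the shell and the picture viewer there is one more tool, called after "Call:" as a command line: name --argument value ..., lists and objects as JSON in quotes. send_rows: Moves the arm, as the interface text tells. Its arguments: {"type":"object","properties":{"targets":{"type":"array","items":{"type":"object","properties":{"jaw":{"type":"number"},"offset":{"type":"array","items":{"type":"number"}},"dr":{"type":"array","items":{"type":"number"}}}}},"newtons":{"type":"number"}},"required":["targets"]}

```bash
ls; mkdir -p pics; python3 - <<'E'
from station import r
import cv2
print(r.read_state(), r.tcp_to_tips)
for n in("scene","top"):
    cv2.imwrite(f"pics/{n}0.png",r.camera(n)); print(r.camera_params(n))
E
```

```text
pics
{'t': 0.0, 'qpos': array([-1.30702914e+00,  2.76595642e-01,  1.50613034e+00, -3.19065316e-05,
        1.36065429e+00, -1.21005877e-01]), 'dq': array([ 0.00209499,  0.00040232, -0.00102522,  0.00108594,  0.00066373,
        0.001013  ]), 'joint_efforts': array([-1.07403688e-03, -4.16776800e+01, -2.45808184e+01, -1.94458653e-04,
        1.09470013e-02, -1.17892375e-05]), 'position': array([ 0.21568473, -0.53251062,  0.25544039]), 'ee_rot': array([-8.90422505e-04,  9.81549690e-01,  1.91205144e-01, -7.93062708e-05]), 'contact_force': array([-0.30606703, -0.35648678,  0.71753349]), 'wrist_torque': array([-0.02832931,  0.01645597,  0.01003928]), 'gripper_force': 0.0, 'gripper_width': 0.08575183925340188} 0.025
{'camera_matrix': array([[371.79559484,   0.        , 312.82475104],
       [  0.        , 371.79559484, 197.54810479],
       [  0.        ,   0.        ,   1.        ]]), 'R': array([[ 0.79434375,  0.60731194,  0.01379154],
       [ 0.47348208, -0.60475631, -0.64037842],
       [-0.38056894,  0.51521065, -0.76793572]]), 't': array([-0.39179407, -0.23356954,  1.42048733])}
{'camera_matrix': array([[460.39367991,   0.        , 322.05989284],
       [  0.        , 460.39367991, 203.51690846],
       [  0.        ,   0.        ,   1.        ]]), 'R': array([[-2.25011692e-02, -9.99742426e-01, -2.96297696e-03],
       [-9.94148228e-01,  2.26882764e-02, -1.05615071e-01],
       [ 1.05655092e-01,  5.69175703e-04, -9.94402674e-01]]), 't': array([-0.02190606,  0.55041824,  1.57213041])}
```

View pics/top0.png

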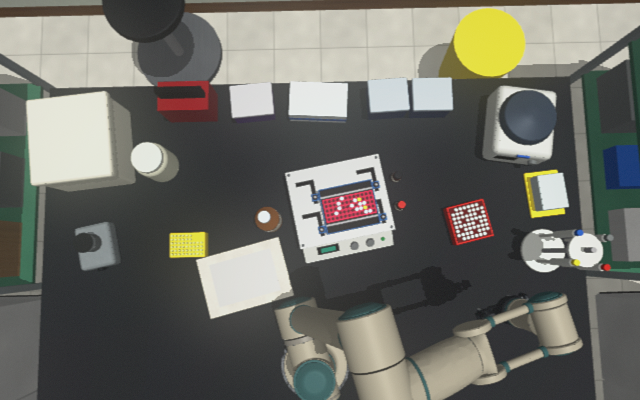

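View pics/scene0.png

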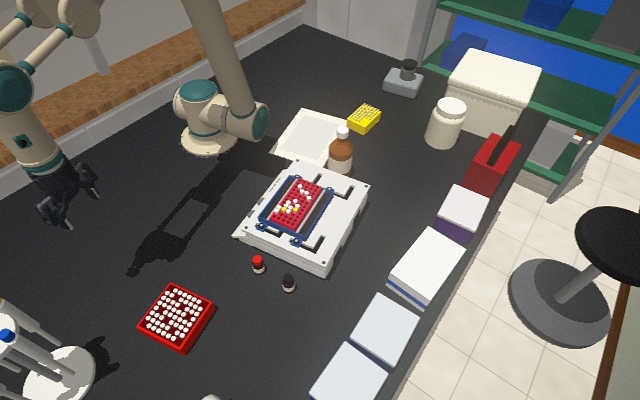

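The top view shows the shaker at about (340,205), turned slightly left. The rack is at (350,207), the red vial at (402,205), the black vial at (395,177) and the amber bottle at (267,218). Next I'll zoom in for exact measurements.

```bash
cat > h.py <<'E'
import numpy as np, cv2
from station import r
P={n:r.camera_params(n) for n in("scene","top")}
def ray(n,uv,z):
    p=P[n];d=p["R"].T@np.linalg.solve(p["camera_matrix"],[uv[0],uv[1],1.]);c=-p["R"].T@p["t"]
    return c+d*(z-c[2])/d[2]
def proj(n,X):
    p=P[n];q=p["camera_matrix"]@(p["R"]@np.asarray(X,float)+p["t"]);return q[:2]/q[2]
E
python3 - <<'E'
from h import *
im=cv2.imread("pics/top0.png");hsv=cv2.cvtColor(im,cv2.COLOR_BGR2HSV)
c=im[145:265,245:415]; cv2.imwrite("pics/top0c.png",cv2.resize(c,None,fx=4.7,fy=4.7,interpolation=cv2.INTER_CUBIC)[:600,:800])
im=cv2.imread("pics/scene0.png")
c=im[145:300,225:380]; cv2.imwrite("pics/scene0c.png",cv2.resize(c,(600,600),interpolation=cv2.INTER_CUBIC))
E
```

```text
(no output)
```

View pics/top0c.png

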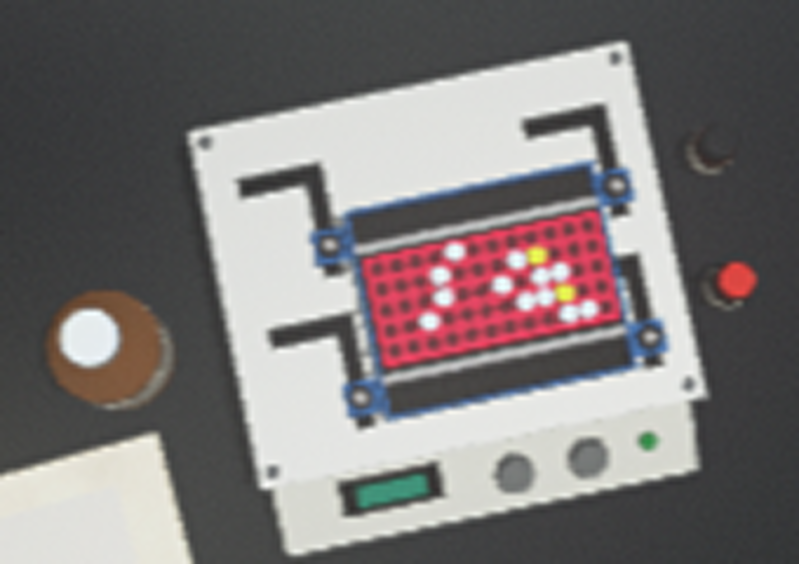

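View pics/scene0c.png

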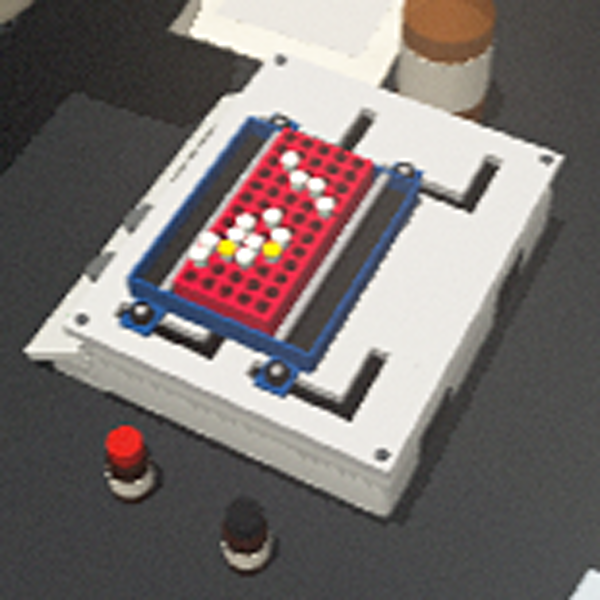

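The crops show the deck corners at about (190,132), (627,42), (707,397) and (260,488). The pin heads are at (330,244), (617,186), (360,398) and (650,338), in the front legs of the slots.

```bash
cat >> h.py <<'E'
def fit(model,pts):
    m=np.array(model,float);w=np.array(pts)[:,:2];a=(m-m.mean(0))@[1,1j];b=(w-w.mean(0))@[1,1j]
    th=np.angle(np.vdot(a,b));R=np.array([[np.cos(th),-np.sin(th)],[np.sin(th),np.cos(th)]])
    t=w.mean(0)-R@m.mean(0);return th,R,t,w-(m@R.T+t)
E
python3 - <<'E'
from h import *
f=lambda n,L,z:[ray(n,((245+(u+.5)/4.7-.5,145+(v+.5)/4.7-.5) if n=="top" else (225+(u+.5)*155/600-.5,145+(v+.5)*155/600-.5)),z) for u,v in L]
D=[(.13,.16),(.13,-.16),(-.13,-.16),(-.13,.16)]
H=[(.055,.104),(.055,-.104),(-.055,.104),(-.055,-.104)]
th,R,t,e=fit(D,f("top",[(190,132),(627,42),(707,397),(260,488)],.095));print("deck",th,t,e.round(4).tolist())
tt,R2,t2,e=fit(H,f("top",[(330,244),(617,186),(360,398),(650,338)],.106));print("tray",tt,t2,e.round(4).tolist(),R.T@(t2-t))
tt,R2,t2,e=fit([H[0],H[1],H[3]],f("scene",[(405,170),(277,373),(141,315)],.106));print("tray scene",tt,t2,e.round(4).tolist(),R.T@(t2-t))
for n,uv,z in [("red",(737,280),.064),("black",(715,143),.064)]:
    p=f("top",[uv],z)[0];print(n,p,R.T@(p[:2]-t))
p=f("scene",[(125,442),(245,517)],.064)
for q in p:print(q,R.T@(q[:2]-t))
q=r.read_state();from scipy.spatial.transform import Rotation as Ro
w=q["ee_rot"];print(Ro.from_quat([*w[1:],w[0]]).as_matrix().round(3))
E
```

```text
deck 0.1802674637308374 [ 0.5512825  -0.09286254] [[-0.0008, -0.0003], [0.0, 0.0001], [0.0001, -0.0006], [0.0007, 0.0007]]
tray 0.1783605772197302 [ 0.52948658 -0.12236081] [[0.0003, -0.0007], [0.0001, 0.0002], [-0.0005, 0.0001], [0.0001, 0.0004]] [-0.02673156 -0.02511242]
tray scene 0.19371739681823916 [ 0.52913705 -0.12696705] [[0.0002, 0.0016], [-0.0004, -0.0007], [0.0002, -0.001]] [-0.0279013  -0.02958136]
red [ 0.53764981 -0.30404127  0.064     ] [-0.05127459 -0.2053125 ]
black [ 0.63825987 -0.2921146   0.064     ] [ 0.04984353 -0.21161774]
[ 0.53697315 -0.30827402  0.064     ] [-0.05269919 -0.20935534]
[ 0.64046847 -0.30128336  0.064     ] [ 0.05037245 -0.22103392]
[[ 0.927  0.375 -0.   ]
 [ 0.375 -0.927  0.002]
 [ 0.    -0.002 -1.   ]]
```

Call:
send_rows --newtons 20 --targets '[{"jaw":-1,"offset":[40,-34,0],"dr":[0,0,0.05]},{"jaw":-1,"offset":[85,-72,0],"dr":[0,0,0.1]},{"jaw":-1,"offset":[130,-110,0],"dr":[0,0,0.15]},{"jaw":-1,"offset":[175,-149,0],"dr":[0,0,0.204]},{"jaw":-1,"offset":[220,-187,0],"dr":[0,0,0.204]},{"jaw":-1,"offset":[265,-225,0],"dr":[0,0,0.204]},{"jaw":-1,"offset":[300,-255,0],"dr":[0,0,0.204]},{"jaw":-1,"offset":[325,-276,0],"dr":[0,0,0.204]},{"jaw":-1,"offset":[336,-285,0],"dr":[0,0,0.204]},{"jaw":-1,"offset":[336,-285,0],"dr":[0,0,0.204]}]'

```text
t: 1.35
position: [0.4203, -0.1426, 0.2561]
ee_rot: [0.0, 0.996, 0.091, -0.0]
contact_force: [-0.4, -0.6, -1.0]
gripper_width: -0.0002
gripper_force: 0.0
```

```bash
cat >> h.py <<'E'
TH=.1803;RS=np.array([[np.cos(TH),-np.sin(TH)],[np.sin(TH),np.cos(TH)]]);TS=np.array([.5513,-.0929])
def st():
    s=r.read_state();w=s["ee_rot"]
    from scipy.spatial.transform import Rotation as Ro
    M=Ro.from_quat([*w[1:],w[0]]).as_matrix()
    print("t",s["t"],"tcp shaker",(RS.T@(s["position"][:2]-TS)).round(4),"z",s["position"][2].round(4),"yaw-TH",round(np.arctan2(M[1,0],M[0,0])-TH,4),"tilt",M[2].round(4),"F shaker",(RS.T@s["contact_force"][:2]).round(2),s["contact_force"][2].round(2),"w",s["gripper_width"])
E
python3 -c "from h import *;st()"
```

```text
t 1.35 tcp shaker [-0.1378 -0.0254] z 0.2561 yaw-TH 0.0021 tilt [-8.e-04  4.e-04 -1.e+00] F shaker [-0.45 -0.48] -0.99 w -0.00015838469102844504
```

Call:
send_rows --targets '[{"jaw":-1,"offset":[0,0,40],"dr":[0,0,0]},{"jaw":-1,"offset":[0,0,80],"dr":[0,0,0]},{"jaw":-1,"offset":[0,0,110],"dr":[0,0,0]},{"jaw":-1,"offset":[0,0,122],"dr":[0,0,0]},{"jaw":-1,"offset":[0,0,130],"dr":[0,0,0]},{"jaw":-1,"offset":[0,0,130],"dr":[0,0,0]},{"jaw":-1,"offset":[0,0,130],"dr":[0,0,0]}]'

```text
t: 2.22
position: [0.421, -0.1432, 0.1272]
ee_rot: [0.001, 0.996, 0.09, 0.001]
contact_force: [0.5, 0.7, 0.5]
gripper_width: 0.0
gripper_force: 0.0
```

```bash
python3 - <<'E'
from h import *
st()
im=r.camera("scene")[110:310,200:400];cv2.imwrite("pics/s1.png",cv2.resize(im,(600,600),interpolation=cv2.INTER_CUBIC))
E
```

```text
t 2.225 tcp shaker [-0.1372 -0.0261] z 0.1272 yaw-TH 0.0004 tilt [ 0.0016  0.0014 -1.    ] F shaker [0.65 0.56] 0.51 w 3.805699783255367e-05
```

View pics/s1.png

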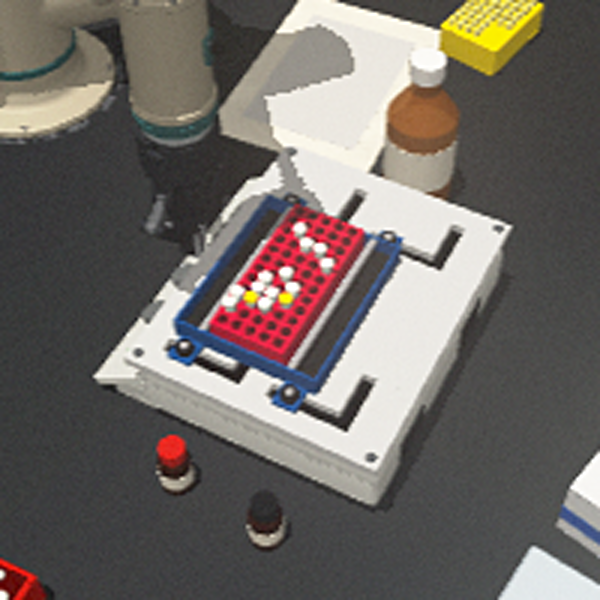

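```bash
python3 - <<'E'
from h import *
p=r.read_state()["position"]
for z in(.102,.127,.2):print(z,(proj("scene",[p[0],p[1],z])-[200,110])*3)
w=RS@[-.102,-.025]+TS;print((proj("scene",[*w,.117])-[200,110])*3)
E
```

```text
0.102 [194.63118321 249.49184877]
0.127 [192.44858217 232.86351863]
0.2 [185.6110776 180.7714133]
[224.74439725 251.63215209]
```

The projected fingertip lands at (195,249), ahead of the lip at (225,252), which matches the picture. Now I'll push forward gently.

Call:
send_rows --targets '[{"jaw":-1,"offset":[5,0,0],"dr":[0,0,0]},{"jaw":-1,"offset":[10,0,0],"dr":[0,0,0]},{"jaw":-1,"offset":[15,0,0],"dr":[0,0,0]},{"jaw":-1,"offset":[20,0,0],"dr":[0,0,0]},{"jaw":-1,"offset":[24,0,0],"dr":[0,0,0]},{"jaw":-1,"offset":[28,0,0],"dr":[0,0,0]},{"jaw":-1,"offset":[32,0,0],"dr":[0,0,0]},{"jaw":-1,"offset":[36,0,0],"dr":[0,0,0]},{"jaw":-1,"offset":[40,0,0],"dr":[0,0,0]},{"jaw":-1,"offset":[44,0,0],"dr":[0,0,0]}]'

```text
t: 3.52
position: [0.4637, -0.1347, 0.1261]
ee_rot: [-0.0, 0.996, 0.09, -0.0]
contact_force: [-1.8, -0.8, -1.1]
gripper_width: 0.0002
gripper_force: 1.0
```

```bash
cat >> h.py <<'E'
def tray():
    """pin heads: blue ears in top view -> blobs are noisy, so use deck-frame rectified crop"""
    im=r.camera("top");N=1600  # 0.25 mm... 0.5 mm/px over x,y in +-0.2
    s=np.array([[.2,.2],[.2,-.2],[-.2,-.2],[-.2,.2]])
    src=np.float32([proj("top",[*(RS@q+TS),.106]) for q in s]);dst=np.float32([[0,0],[800,0],[800,800],[0,800]])
    return im,cv2.warpPerspective(im,cv2.getPerspectiveTransform(src,dst),(800,800),flags=cv2.INTER_CUBIC)
E
python3 - <<'E'
from h import *
st(); im,w=tray(); w=w[100:700,50:750];cv2.imwrite("pics/w1.png",w)
E
```

```text
t 3.525 tcp shaker [-0.0937 -0.0254] z 0.1261 yaw-TH 0.0004 tilt [-3.e-04 -2.e-04 -1.e+00] F shaker [-1.9  -0.44] -1.07 w 0.00018992951370224996
```

View pics/w1.png

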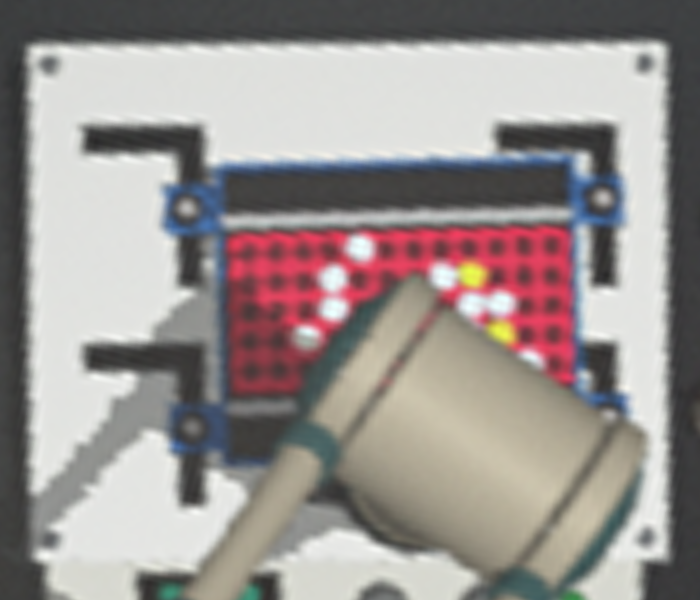

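The picture shows the rear heads at (187,207) and (602,198). That puts the tray at x ≈ -6 mm, with the left side lagging by about 1.3°. I'll shift the finger 15 mm to the left and carry on.

Call:
send_rows --targets '[{"jaw":-1,"offset":[-5,0,0],"dr":[0,0,0]},{"jaw":-1,"offset":[-5,-15,0],"dr":[0,0,0]},{"jaw":-1,"offset":[0,-15,0],"dr":[0,0,0]},{"jaw":-1,"offset":[5,-15,0],"dr":[0,0,0]},{"jaw":-1,"offset":[10,-15,0],"dr":[0,0,0]},{"jaw":-1,"offset":[15,-15,0],"dr":[0,0,0]},{"jaw":-1,"offset":[20,-15,0],"dr":[0,0,0]},{"jaw":-1,"offset":[24,-15,0],"dr":[0,0,0]},{"jaw":-1,"offset":[28,-15,0],"dr":[0,0,0]},{"jaw":-1,"offset":[31,-15,0],"dr":[0,0,0]}]'

```text
t: 4.82
position: [0.4916, -0.1145, 0.1263]
ee_rot: [0.0, 0.996, 0.09, -0.0]
contact_force: [-2.2, -0.2, 2.0]
gripper_width: 0.0001
gripper_force: 1.2
```

Call:
send_rows --targets '[{"jaw":-1,"offset":[2,0,0],"dr":[0,0,0]},{"jaw":-1,"offset":[4,0,0],"dr":[0,0,0]},{"jaw":-1,"offset":[4,0,0],"dr":[0,0,0]}]'

```text
t: 5.2
position: [0.4956, -0.1137, 0.1262]
ee_rot: [0.0, 0.996, 0.09, 0.0]
contact_force: [-1.2, 0.3, 0.2]
gripper_width: -0.0002
gripper_force: 0.6
```

```bash
python3 - <<'E'
from h import *
st(); im,w=tray(); w=w[100:700,50:750];cv2.imwrite("pics/w2.png",w)
E
```

```text
t 5.2 tcp shaker [-0.0585 -0.0105] z 0.1262 yaw-TH 0.0004 tilt [ 6.e-04  1.e-04 -1.e+00] F shaker [-1.09  0.54] 0.16 w -0.00017491224409581663
```

View pics/w2.png

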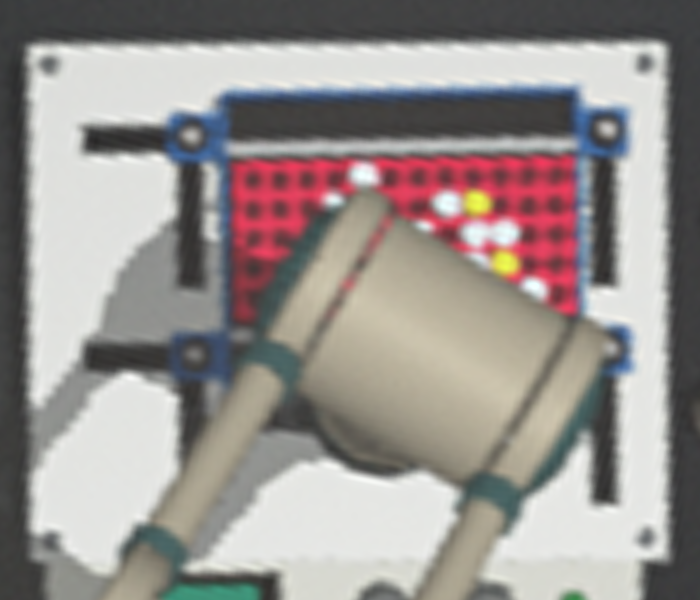

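The rear heads are at (191,133) and (606,129), so the tray is at x ≈ 29.5, y ≈ -24 mm, in the corners. I'll nudge it 1.5 mm more, back off, lift, and go round to the right-hand side.

Call:
send_rows --targets '[{"jaw":-1,"offset":[1.5,0,0],"dr":[0,0,0]},{"jaw":-1,"offset":[1.5,0,0],"dr":[0,0,0]},{"jaw":-1,"offset":[-5,0,0],"dr":[0,0,0]},{"jaw":-1,"offset":[-20,0,0],"dr":[0,0,0]},{"jaw":-1,"offset":[-25,0,-40],"dr":[0,0,0]},{"jaw":-1,"offset":[-25,0,-80],"dr":[0,0,0]},{"jaw":-1,"offset":[-10,30,-90],"dr":[0,0,0]},{"jaw":-1,"offset":[20,70,-90],"dr":[0,0,0]},{"jaw":-1,"offset":[55,110,-90],"dr":[0,0,0]},{"jaw":-1,"offset":[89,140,-90],"dr":[0,0,0]}]'

```text
t: 6.5
position: [0.6085, -0.2374, 0.2165]
ee_rot: [0.0, 0.996, 0.09, 0.0]
contact_force: [0.4, 0.8, 0.6]
gripper_width: -0.0
gripper_force: 0.0
```

Call:
send_rows --targets '[{"jaw":-1,"offset":[0,0,0],"dr":[0,0,0]},{"jaw":-1,"offset":[0,0,30],"dr":[0,0,0]},{"jaw":-1,"offset":[0,0,60],"dr":[0,0,0]},{"jaw":-1,"offset":[0,0,60],"dr":[0,0,0]}]'

```text
t: 7.0
position: [0.605, -0.2341, 0.1541]
ee_rot: [-0.002, 0.996, 0.09, -0.003]
contact_force: [-0.1, 0.5, -0.2]
gripper_width: 0.0003
gripper_force: 0.0
```

```bash
python3 - <<'E'
from h import *
st(); im,w=tray(); w=w[100:700,50:750];cv2.imwrite("pics/w3.png",w)
E
```

```text
t 7.0 tcp shaker [ 0.0275 -0.1485] z 0.1541 yaw-TH 0.0005 tilt [-0.0053 -0.004  -1.    ] F shaker [-0.05  0.51] -0.24 w 0.0003235345543758898
```

View pics/w3.png

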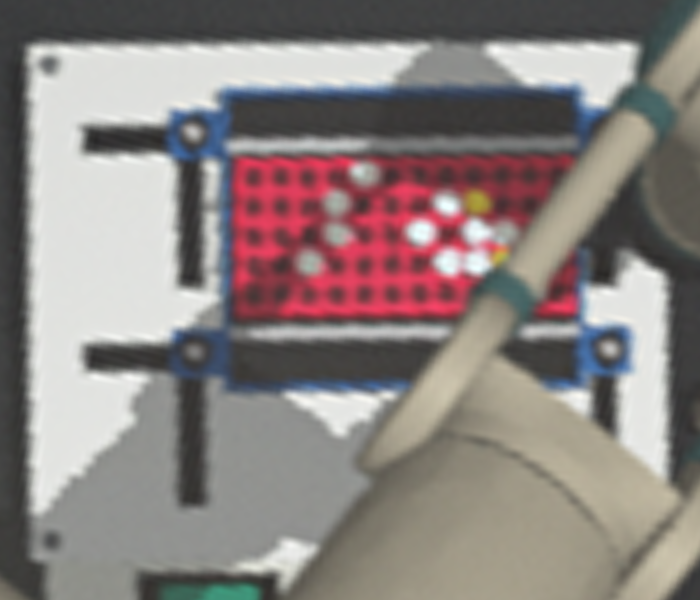

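The left heads are at (192,131) and (195,352), so the tray is square in the corners and the finger is right of the lip. I'll go down and push left.

Call:
send_rows --targets '[{"jaw":-1,"offset":[0,0,15],"dr":[0,0,0]},{"jaw":-1,"offset":[0,0,25],"dr":[0,0,0]},{"jaw":-1,"offset":[0,0,30],"dr":[0,0,0]},{"jaw":-1,"offset":[0,0,30],"dr":[0,0,0]},{"jaw":-1,"offset":[0,-5,30],"dr":[0,0,0]},{"jaw":-1,"offset":[0,-10,30],"dr":[0,0,0]},{"jaw":-1,"offset":[0,-14,30],"dr":[0,0,0]},{"jaw":-1,"offset":[0,-18,30],"dr":[0,0,0]},{"jaw":-1,"offset":[0,-22,30],"dr":[0,0,0]},{"jaw":-1,"offset":[0,-26,30],"dr":[0,0,0]}]'

```text
t: 8.3
position: [0.6035, -0.2103, 0.1265]
ee_rot: [0.001, 0.996, 0.09, 0.0]
contact_force: [0.3, -1.6, 0.2]
gripper_width: 0.0003
gripper_force: 1.2
```

Call:
send_rows --targets '[{"jaw":-1,"offset":[0,-4,0],"dr":[0,0,0]},{"jaw":-1,"offset":[0,-8,0],"dr":[0,0,0]},{"jaw":-1,"offset":[0,-12,0],"dr":[0,0,0]},{"jaw":-1,"offset":[0,-16,0],"dr":[0,0,0]},{"jaw":-1,"offset":[0,-20,0],"dr":[0,0,0]}]'

```text
t: 8.93
position: [0.5997, -0.1901, 0.1264]
ee_rot: [0.0, 0.996, 0.09, 0.0]
contact_force: [0.3, -2.8, 1.7]
gripper_width: -0.0001
gripper_force: 1.4
```

```bash
python3 - <<'E'
from h import *
st(); im,w=tray(); w=w[100:700,50:750];cv2.imwrite("pics/w4.png",w)
E
```

```text
t 8.925 tcp shaker [ 0.0302 -0.1043] z 0.1264 yaw-TH 0.0005 tilt [ 1.e-04  4.e-04 -1.e+00] F shaker [-0.16 -2.83] 1.7 w -0.00014445304377457178
```

View pics/w4.png

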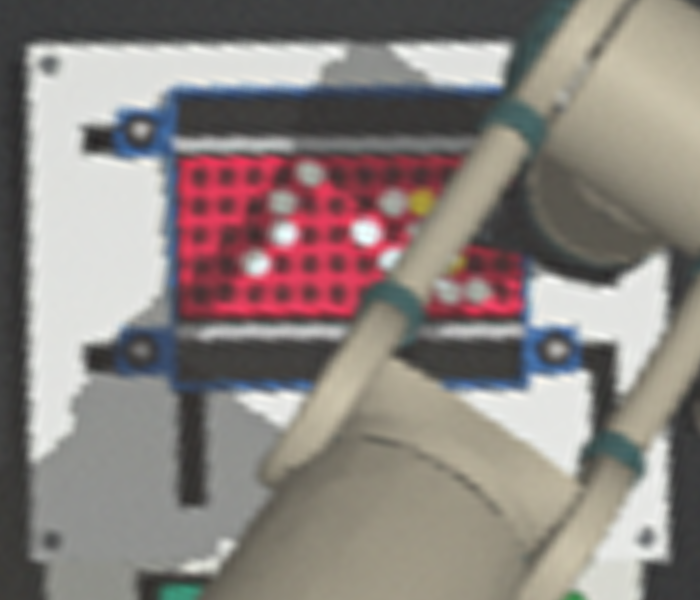

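The left heads are at (140,130) and (140,350), so the tray is at y ≈ 1 mm and square. About 23 mm is left.

Call:
send_rows --targets '[{"jaw":-1,"offset":[0,-4,0],"dr":[0,0,0]},{"jaw":-1,"offset":[0,-8,0],"dr":[0,0,0]},{"jaw":-1,"offset":[0,-12,0],"dr":[0,0,0]},{"jaw":-1,"offset":[0,-16,0],"dr":[0,0,0]},{"jaw":-1,"offset":[0,-19,0],"dr":[0,0,0]},{"jaw":-1,"offset":[0,-21,0],"dr":[0,0,0]},{"jaw":-1,"offset":[0,-22,0],"dr":[0,0,0]}]'

```text
t: 9.85
position: [0.5958, -0.1685, 0.1264]
ee_rot: [0.0, 0.996, 0.09, 0.0]
contact_force: [-1.3, -3.7, 1.6]
gripper_width: 0.0001
gripper_force: 1.5
```

Call:
send_rows --targets '[{"jaw":-1,"offset":[0,-1,0],"dr":[0,0,0]},{"jaw":-1,"offset":[0,-1,0],"dr":[0,0,0]}]'

```text
t: 10.1
position: [0.5956, -0.1675, 0.1262]
ee_rot: [-0.0, 0.996, 0.09, 0.0]
contact_force: [0.9, -2.5, 0.9]
gripper_width: -0.0003
gripper_force: 1.2
```

```bash
python3 - <<'E'
from h import *
st()
E
```

```text
t 10.1 tcp shaker [ 0.0302 -0.0813] z 0.1262 yaw-TH 0.0004 tilt [ 0.e+00 -2.e-04 -1.e+00] F shaker [ 0.48 -2.61] 0.89 w -0.0002553367103868677
```

One more millimetre to feel for the stop, then I'll look.

Call:
send_rows --targets '[{"jaw":-1,"offset":[0,-0.5,0],"dr":[0,0,0]},{"jaw":-1,"offset":[0,-1,0],"dr":[0,0,0]},{"jaw":-1,"offset":[0,-1,0],"dr":[0,0,0]}]'

```text
t: 10.48
position: [0.5954, -0.1665, 0.1263]
ee_rot: [-0.0, 0.996, 0.09, -0.0]
contact_force: [-0.1, -2.0, 1.1]
gripper_width: 0.0
gripper_force: 1.3
```

```bash
python3 - <<'E'
from h import *
st(); im,w=tray(); w=w[100:700,50:750];cv2.imwrite("pics/w5.png",w)
E
```

```text
t 10.475 tcp shaker [ 0.0302 -0.0803] z 0.1263 yaw-TH 0.0005 tilt [-0.e+00 -1.e-04 -1.e+00] F shaker [-0.46 -1.99] 1.07 w 3.471243408476832e-05
```

View pics/w5.png

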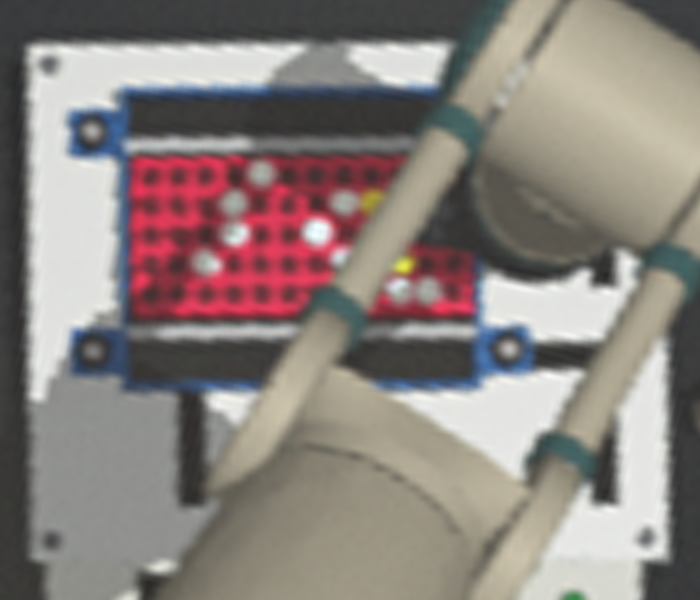

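The heads are at (92,131), (93,350) and (509,349), so the tray is at y ≈ 24.6 mm. The force hasn't risen yet, so I'll creep on slightly.

Call:
send_rows --targets '[{"jaw":-1,"offset":[0,-0.5,0],"dr":[0,0,0]},{"jaw":-1,"offset":[0,-1,0],"dr":[0,0,0]},{"jaw":-1,"offset":[0,-1,0],"dr":[0,0,0]}]'

```text
t: 10.9
position: [0.5953, -0.1658, 0.1263]
ee_rot: [0.0, 0.996, 0.09, 0.0]
contact_force: [-0.4, -3.9, 1.0]
gripper_width: 0.0002
gripper_force: 1.8
```

The force rose and the motion fell short of the command, so the pins are at the stop. I'll back off and lift clear.

Call:
send_rows --targets '[{"jaw":-1,"offset":[0,4,0],"dr":[0,0,0]},{"jaw":-1,"offset":[0,14,0],"dr":[0,0,0]},{"jaw":-1,"offset":[0,30,0],"dr":[0,0,0]},{"jaw":-1,"offset":[0,30,-20],"dr":[0,0,0]},{"jaw":-1,"offset":[0,35,-60],"dr":[0,0,0]},{"jaw":-1,"offset":[0,60,-110],"dr":[0,0,0]},{"jaw":-1,"offset":[-20,110,-130],"dr":[0,0,0]},{"jaw":-1,"offset":[-50,160,-130],"dr":[0,0,0]},{"jaw":-1,"offset":[-60,180,-130],"dr":[0,0,0]},{"jaw":-1,"offset":[-60,180,-130],"dr":[0,0,0]}]'

```text
t: 12.15
position: [0.5679, -0.3553, 0.2556]
ee_rot: [-0.001, 0.996, 0.089, -0.0]
contact_force: [0.4, 0.4, 0.1]
gripper_width: -0.0001
gripper_force: 0.0
```

```bash
python3 - <<'E'
from h import *
st(); im,w=tray(); w=w[100:700,50:750];cv2.imwrite("pics/w6.png",w)
E
```

```text
t 12.15 tcp shaker [-0.0307 -0.2611] z 0.2556 yaw-TH -0.0027 tilt [-3.e-04 -1.e-03 -1.e+00] F shaker [0.46 0.35] 0.07 w -9.54555827728008e-05
```

View pics/w6.png

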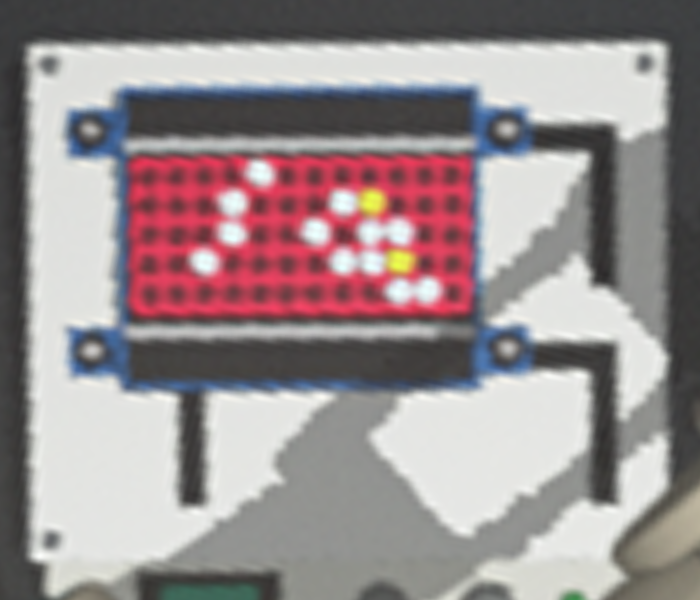

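All four heads, at (90,130), (507,129), (91,350) and (508,348), are at the ends of the slots. The tray is square, the rack is centred, and the hand is clear.

```bash
python3 -c "from station import r;print(r.close_job())"
```

```text
the job is handed in; nothing more can be done
None
```

The tray is pushed back and then left until its pins stopped at the ends of the slots, with the rack still standing in it and the hand clear; I handed the job in at about 12 s, but no verdict was returned.

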